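# Buff a coaster on the hand-cranked wheel and park the wheel on its mark

### The arm

A 6-joint arm with a two-finger parallel gripper is mounted at the origin on the work surface. World frame = base frame: x ahead of the robot, y to its left, z up, the work surface at z = 0. Lengths are in m, angles in degrees, forces in N, time in s.
With the tool pointing down it reaches from about 0.4 to 0.825 m from the base axis. Payload 7 kg.
Tool frame: the origin (TCP) lies midway between the tips of the shut fingers; the grasp point (between the pads) lies r.hold_point_z behind it (r.hold_point_z is the distance from the TCP to the grasp point, in m); z points along the fingers, x is the direction in which the jaws open and shut, and the axes are right-handed (so a half turn about z gives the same grasp; the last joint's range is limited). The gripper opens to 88 mm and grips with 3 to 60 N. Pads are 19 mm wide; open, the fingers measure 130 mm over their backs; the gripper's body (78 mm by 193 mm) begins 47 mm behind the grasp point.
Start: joints at [79.532, 20.546, 0.682, 0, -70.136, -16.507], TCP at [0.306, 0.602, 0.227] pointing down, gripper open.
Joint ranges: [-176.03, 176.03], [-82.01, 121.73], [-58.28, 71.71], [-173.87, 95.51], [-174.79, -0.11], [-173.66, 173.66]. Speed limits (degrees/s): [136.94, 136.94, 172.46, 180, 180, 180].

### API

Orientations are given as [roll, pitch, yaw] about the fixed x, y, z axes, in that order (R = Rz(yaw) Ry(pitch) Rx(roll)).
In Python, from plant import get_state, viewer, close_job, r gives the robot as it stands.
- The arm moves only by the tool apply_moves, never from a script. Its argument "plan" is a list of rows, each a list of 3 entries, a list of its own where there are three numbers: the closure in counts, from 0 (fully open) to 255 (shut), then the shift along the tool's x, y, z in units of 50 mm (1.0 is 50 mm), then the turn about the tool's z in units of 6 degrees (1.0 is 6 degrees). A call has 1 to 12 rows; each row shifts and turns the commanded pose from where the row before left it, along the tool's axes as they then stand; what a row does not reach is not made up. A row lasts 1/8 s, in which the tool goes at most 62.5 mm and 10.7 degrees, less where a joint would pass 70% of its speed; a pose out of reach is approached as far as the arm can. A call is refused whole if a number of a shift passes 1 or a number of a turn 1, either way. A call with a gripper value outside its range is refused whole. The fingers move at their own pace and stop on an object; "squeeze" is the grip in N (left out, the last holds). Time passes only in rows, so rows that do not move let the fingers close. It gives the time, the measured TCP pose, the force and the opening at its end, in the units of the state.
- get_state(): the state, without advancing time (a new reading comes with each control period).
- viewer.capture(name): name is "scene" or "side" or "wrist"; returns a dict with "frame" (384x512x3 uint8, blue, green, red), "K" (3x3 intrinsics, pixels), "D" ([k1, k2, p1, p2, k3] as OpenCV has them; the pictures are not rectified), "R" (3x3) and "t" (3): a world point X has camera coordinates R X + t; the wrist camera has in their place "mount" (4x4, takes a point from camera to tool coordinates, whose origin is the TCP and whose axes are the tool frame's). Camera axes: x right, y down, z forward; pixel columns grow to the right and rows downward; lengths in m; the calibration is good to about 2 mm. A picture is of the moment at which its call begins: read the wrist's pose just before it. There is no depth.
- close_job(): hands the job in, once; it reports no verdict.
The state is a dict: "time_s": time; "joints": joint angles; "qd": joint speeds; "joint_torque": joint torques, N m; "tcp_pos": TCP position; "eef_rot": TCP orientation; "contact_force": force on the tool from outside, world axes, zero at the start; "moment": the same for the moment, N m; "gripper_width": finger opening in m.
Only numpy, scipy, OpenCV 4.12 (cv2) and the standard library are available. Lean on these libraries where they do the work, as an engineer would, in place of code of your own. Each camera call takes 0.05 s, during which the arm holds its last target.

### The job

Buff the coaster that lies in the holder: grip the buffer's upright crank handle and wind the wheel anticlockwise (seen from above) up to 1.2 rad/s, keep the wheel itself within 0.2 rad/s of that for at least 6 s without a break, then bring it smoothly to rest with its pointer at the mark and let go of the handle. The wheel follows the crank only through a slipping fluid coupling: never let it turn faster than 1.7 rad/s or backwards, and once it has run it may stand still only at the mark, so no stopping short and nudging on. Work by the handle alone; do not touch the wheel or coaster, and do not disturb the other things on the desk.

Things in the scene. Friction and masses are not known exactly. Their poses are not given: they have to be found in the camera images.
- buffer: Hand-cranked buffer fixed on the desk: round black base 330 mm across, 18 mm high; above it a felt-faced wheel, 260 mm across, 12 mm thick, its top 50 mm above the desk, and a crank above the wheel's middle. Origin at the centre of the underside, on the vertical axis of wheel and crank; z up; x points to the mark.
- wheel (a joint): Angle of the wheel on the base (rad), anticlockwise from above positive; 0 and every whole turn: pointer at the mark. Inertia 0.034 kg m2 nominal (hidden, 0.75 to 1.4 times that). Bearing drag 0.010 N m per rad/s plus 0.002 N m dry. The coaster's rubbing adds nominally 0.033 N m of dry friction, hidden, a third to twice that. No spring. It lags the crank by about 0.6 s.
- crank (a joint): Angle of the crank relative to the wheel (rad), anticlockwise positive; crank angle on the base = wheel + crank; at 0 the handle is on the pointer's line. Fluid coupling: torque on the wheel = nominally 0.045 N m per rad/s that the crank is faster than the wheel (crank roughly 2.3 rad/s, 1.7 to 3.2, for 1.2 of the wheel); a slower or reversed crank brakes it.
- handle_grip (a point): Grip point of the crank handle: an upright wooden sleeve 28 mm in diameter, 70 mm tall (96 to 166 mm above the desk), free to spin about its own axis, so the gripper may keep its yaw while circling. The point is on the sleeve's axis, 140 mm above the desk, and runs on a circle of 65 mm radius about the buffer's axis. Below it are the flat crank arm (68 to 78 mm) and the wheel.
- pointer (a point): Outer end of the pointer, a metal tab 12 mm wide that sticks out 15 mm beyond the wheel's rim; the point is at radius 144 mm, 50 mm above the desk, and turns with the wheel.
- mark (a point): Where the pointer's outer end lies when lined up with the mark: radius 144 mm from the axis, 50 mm above the desk, fixed to the base. The mark is a metal post, 14 x 14 mm, 36 mm tall, standing on the base's edge just outward of this point.
- holder (a point): Centre of the holder, a steel ring (65 mm inside, 10 mm high, its top 62 mm above the desk) fixed to the base by a bracket at the edge; it keeps the coaster in place on the wheel, 95 mm from the axis. The point is level with the wheel's top.
- coaster: Round cork-bottomed metal coaster, 60 mm across, 8 mm thick, about 60 g (hidden), lying loose face down, cork up, on the wheel inside the holder ring; origin at the centre of its lower face, 50 mm above the desk.
- desk_fan: Black plastic desk fan, round caged head on a stem, 150 mm wide, 235 mm high; loose bystander, origin at the centre of its underside.
- pencil_case: Teal plastic pencil case, 200 x 70 x 36 mm, long side along its x; loose bystander, origin at the centre of its underside.
- mug: Frosted glass mug, 80 mm across, 90 mm high, one side handle; loose bystander, origin at the centre of its underside.
- spoon_rest: Stainless steel spoon rest, a shallow round dish 100 mm across, 16 mm high, with a flat tab towards its -x; loose bystander, origin at the centre of its underside.
Things that resemble listed ones, but are neither listed nor needed, are in the scene too. What is meant by the coaster is not orange or yellow, and is the larger of those in its own colour.

How it is judged (in metres and radians):
On the way, in this order (a step that is already met when the one before it is completed fails the run):
1. the wheel turns anticlockwise at 1.0 to 1.4 rad/s for 6 s without a break (velocity of joint wheel between 1 and 1.4 rad/s), for 6 s.
2. the wheel is at rest with its pointer at the mark (horizontal distance between pointer and mark below 0.018 m and velocity of joint wheel between -0.04 and 0.04 rad/s), for 0.5 s.
At the end, for the whole second after the job is handed in: The pointer's end is within 18 mm of the mark point, the wheel is at rest (under 0.04 rad/s) and so is the crank (under 0.1 rad/s), and the coaster lies flat on the wheel in its holder (all of step 2 and velocity of joint crank between -0.1 and 0.1 rad/s and horizontal distance between coaster and holder below 0.01 m and z of coaster in the frame of holder below 0.005 m); the robot touches nothing.
It fails at once if the wheel turns faster than 1.75 rad/s, or backwards faster than 0.1 rad/s (velocity of joint wheel above 1.75 rad/s or velocity of joint wheel below -0.1 rad/s).
It fails at once if after its run (wheel angle beyond 2.5 rad) the wheel stands still (under 0.05 rad/s) more than 29 mm from the mark (value of joint wheel above 2.5 rad and velocity of joint wheel below 0.05 rad/s and horizontal distance between pointer and mark above 0.029 m).
It fails at once if the robot touches the wheel or the coaster (contact force between any of the fingers, the arm and coaster above 0.5 N or contact force between any of the fingers, the arm and wheel_c0 above 0.5 N).
It fails at once if the coaster leaves the holder (horizontal distance between coaster and holder above 0.012 m or z of coaster in the frame of holder above 0.008 m).
It fails at once if a bystander is moved by more than 20 mm (distance of any of desk_fan, pencil_case, mug, spoon_rest from where it was at the start of the episode above 0.02 m).
It also fails if it takes over 67 s, if anything falls off the work surface, if the arm or the gripper's body presses on something with over 40 N, if the wrist force passes 120 N, or if a joint passes its speed limit or range.

## Working session

There is one attempt and no reset: what is moved stays moved. The work goes in short steps, Python scripts to look and compute and a tool call to move; the robot and the scene stay as the last step left them, time stands still between calls to the robot, and variables do not carry over. Pictures are saved under pics/ and viewed, and the job is handed in when it is done.

Besides the shell and the picture viewer there is one more tool, called after "Request:" as a command line: name --argument value ..., lists and objects as JSON in quotes. apply_moves: Moves the arm, as the interface text tells. Its arguments: {"type":"object","properties":{"plan":{"type":"array","items":{"type":"array"}},"squeeze":{"type":"number"}},"required":["plan"]}

```bash
ls; mkdir -p pics; python3 - <<'E'
from plant import get_state, viewer, r
import cv2,numpy as np,pickle
s=get_state(); print({k:np.round(v,3) for k,v in s.items()}); print(r.hold_point_z)
d={}
for n in ("scene","side","wrist"):
    c=viewer.capture(n); d[n]=c; cv2.imwrite(f"pics/{n}0.png",c["frame"])
    print(n,[ (k,np.round(v,3).tolist()) for k,v in c.items() if k!="frame"])
pickle.dump(d,open("c0.pkl","wb"))
E
```

```text
pics
{'time_s': np.float64(0.0), 'joints': array([ 7.9532e+01,  2.0590e+01,  6.3500e-01, -1.9000e-02, -7.0136e+01,
       -1.6506e+01]), 'qd': array([ 0.015,  0.022,  0.029, -0.032, -0.08 , -0.007]), 'joint_torque': array([ 2.0000e-03, -5.8271e+01,  2.9305e+01,  6.9970e+00,  7.0000e-03,
       -0.0000e+00]), 'tcp_pos': array([0.306, 0.601, 0.226]), 'eef_rot': array([-1.79991e+02, -9.30000e-02, -1.16980e+02]), 'contact_force': array([-0.841,  0.158, -0.262]), 'moment': array([-0.032,  0.003,  0.012]), 'gripper_width': np.float64(0.087)}
0.0188
scene [('K', [[391.483, 0.0, 261.15], [0.0, 391.483, 188.346], [0.0, 0.0, 1.0]]), ('D', [-0.036, 0.0, 0.0, 0.0, 0.0]), ('R', [[-0.51, 0.86, 0.001], [0.635, 0.378, -0.674], [-0.58, -0.343, -0.739]]), ('t', [0.276, -0.242, 1.682])]
side [('K', [[430.665, 0.0, 251.428], [0.0, 430.665, 187.815], [0.0, 0.0, 1.0]]), ('D', [-0.159, 0.0, 0.0, 0.0, 0.0]), ('R', [[0.703, -0.711, -0.019], [-0.499, -0.474, -0.725], [0.507, 0.519, -0.688]]), ('t', [-0.369, 0.32, 1.289])]
wrist [('K', [[312.389, 0.0, 262.801], [0.0, 312.389, 193.369], [0.0, 0.0, 1.0]]), ('D', [-0.034, 0.0, 0.0, 0.0, 0.0]), ('mount', [[1.0, -0.0, -0.001, -0.001], [0.0, 0.959, 0.282, -0.076], [0.001, -0.282, 0.959, -0.159], [0.0, 0.0, 0.0, 1.0]])]
```

View pics/scene0.png

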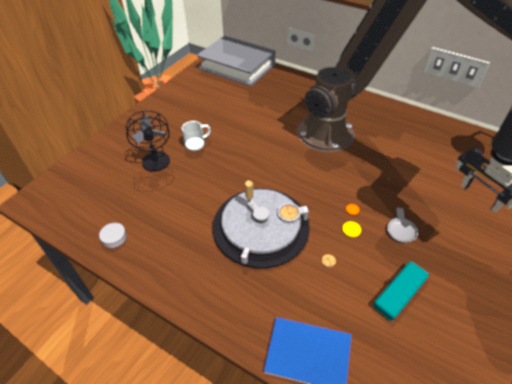

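View pics/side0.png

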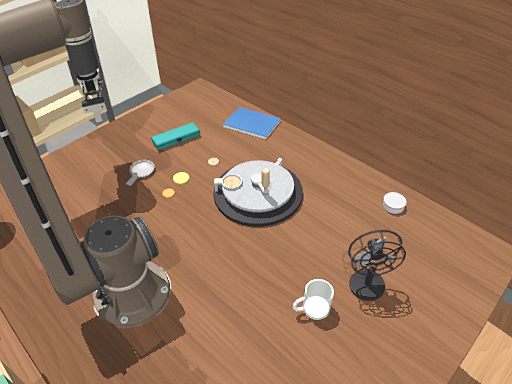

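View pics/wrist0.png

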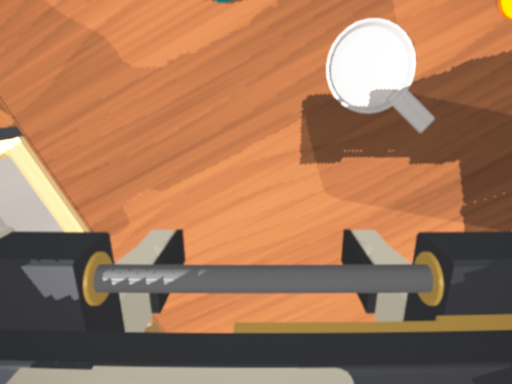

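```bash
python3 - <<'E'
import cv2,pickle
d=pickle.load(open("c0.pkl","rb"))
a=d["scene"]["frame"][160:285,190:350]; b=d["side"]["frame"][140:235,190:325]
cv2.imwrite("pics/cs.png",cv2.resize(a,None,fx=5,fy=5,interpolation=cv2.INTER_CUBIC)[:600,:800])
cv2.imwrite("pics/cd.png",cv2.resize(b,None,fx=5.9,fy=5.9,interpolation=cv2.INTER_CUBIC)[:600,:800])
E
```

```text
(no output)
```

View pics/cs.png

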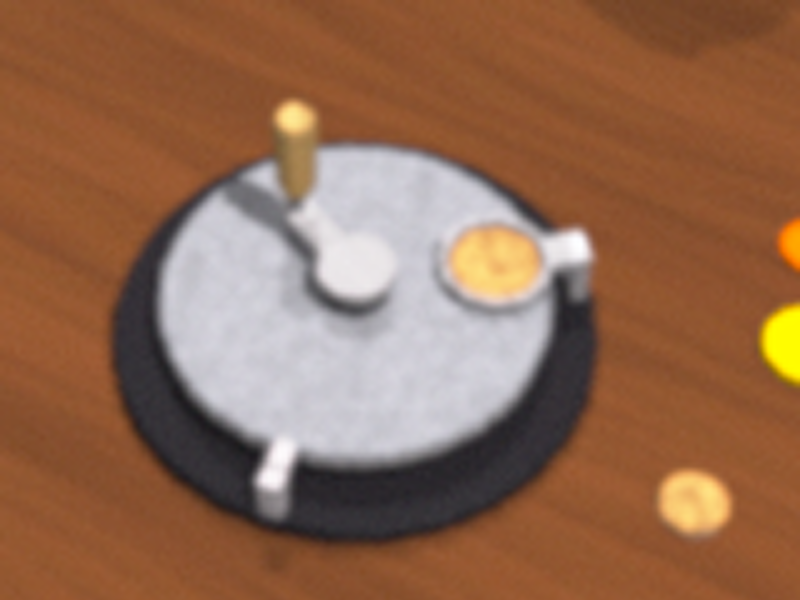

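View pics/cd.png

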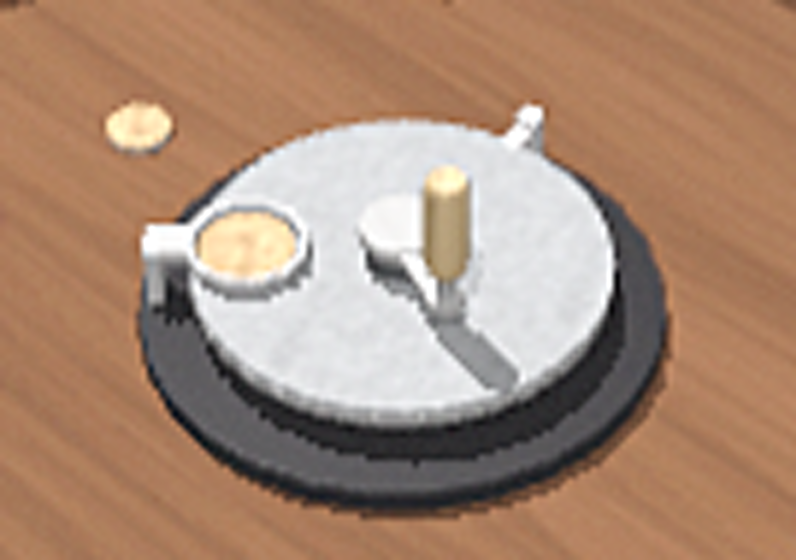

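```bash
cat > h.py <<'E'
import numpy as np,cv2
from scipy.optimize import least_squares
def ray(c,px):
    px=np.atleast_2d(np.array(px,float)).reshape(-1,1,2)
    u=cv2.undistortPoints(px,c["K"],np.array(c["D"])).reshape(-1,2)
    d=np.c_[u,np.ones(len(u))]
    if "R" in c: R,t=np.array(c["R"]),np.array(c["t"])
    return -R.T@t, d@R
def onplane(c,px,z):
    o,d=ray(c,px); s=(z-o[2])/d[:,2]; return o+d*s[:,None]
def tri(cs,pxs):
    A=np.zeros((3,3));b=np.zeros(3)
    for c,p in zip(cs,pxs):
        o,d=ray(c,p); d=d[0]/np.linalg.norm(d[0]); M=np.eye(3)-np.outer(d,d); A+=M;b+=M@o
    return np.linalg.solve(A,b)
def circ(P,R=None):
    f=(lambda q:np.hypot(P[:,0]-q[0],P[:,1]-q[1])-q[2]) if R is None else (lambda q:np.hypot(P[:,0]-q[0],P[:,1]-q[1])-R)
    x0=list(P[:,:2].mean(0))+([0.13] if R is None else [])
    s=least_squares(f,x0,loss="soft_l1",f_scale=0.002); return s.x,np.median(abs(s.fun))
def cs(x,y): return [190+(x+.5)/5-.5,160+(y+.5)/5-.5]
def cd(x,y): return [190+(x+.5)/5.9-.5,140+(y+.5)/5.9-.5]
E
python3 - <<'E'
from h import *; import pickle
d=pickle.load(open("c0.pkl","rb")); S,D=d["scene"],d["side"]
np.set_printoptions(precision=4,suppress=True)
for n,a,b,z in [("handletop",(296,112),(448,178),.166),("hub",(355,262),(394,222),.085),("mark",(274,476),(533,114),.054),("coaster",(494,262),(246,244),.058),("bracket",(573,245),(167,241),.06)]:
    pa,pb=cs(*a),cd(*b)
    print(n,tri([S,D],[pa,pb]),onplane(S,pa,z)[0,:2],onplane(D,pb,z)[0,:2])
for n,c,roi,thr in (("scene",S,(205,180,315,275),1),("side",D,(205,150,310,230),1)):
    f=c["frame"].astype(int); 
    x0,y0,x1,y1=roi
    g=cv2.cvtColor(c["frame"],cv2.COLOR_BGR2HSV)
    m=((g[...,1]<60)&(g[...,2]>100)).astype(np.uint8); M=np.zeros_like(m); M[y0:y1,x0:x1]=m[y0:y1,x0:x1]
    k=max(cv2.findContours(M,0,1)[0],key=cv2.contourArea); k=cv2.convexHull(k).reshape(-1,2)
    for z in (.05,):
        P=onplane(c,k,z); print(n,"wheel",circ(P),circ(P,.13))
    # base : dark
    b=(g[...,2]<95).astype(np.uint8); M=np.zeros_like(b); M[y0-5:y1+5,x0-5:x1+5]=b[y0-5:y1+5,x0-5:x1+5]
    k=max(cv2.findContours(M,0,1)[0],key=cv2.contourArea); k=cv2.convexHull(k).reshape(-1,2)
    P=onplane(c,k,.018);print(n,"base",circ(P),circ(P,.165))
E
```

```text
handletop [ 0.5537 -0.0401  0.1695] [ 0.5497 -0.0407] [ 0.5577 -0.0389]
hub [0.577  0.0215 0.0819] [0.5803 0.0215] [0.5737 0.0205]
mark [0.732  0.0516 0.0566] [0.7293 0.0522] [0.7356 0.052 ]
coaster [0.516  0.0913 0.0607] [0.514  0.0904] [0.5179 0.0935]
bracket [0.4808 0.1289 0.0639] [0.4752 0.13  ] [0.4849 0.1292]
scene wheel (array([0.5771, 0.0227, 0.1351]), np.float64(0.00162965806965501)) (array([0.5774, 0.0194]), np.float64(0.004008731727890874))
scene base (array([0.5856, 0.0236, 0.1643]), np.float64(0.0005949765070366597)) (array([0.5849, 0.0234]), np.float64(0.0007642226917958239))
side wheel (array([0.5734, 0.0231, 0.1373]), np.float64(0.0018823540364120844)) (array([0.5749, 0.0173]), np.float64(0.003724795032056513))
side base (array([0.5691, 0.0074, 0.1627]), np.float64(0.0022774865769231434)) (array([0.5708, 0.0095]), np.float64(0.002759055438224356))
```

```bash
cat >> h.py <<'E'
def rows(p,yaw,wps):
    """wps: list of (x,y,z,yaw deg) -> rows units"""
    p=np.array(p,float);out=[]
    for w in wps:
        y=np.radians(yaw); X=np.array([np.cos(y),np.sin(y),0]);Y=np.array([np.sin(y),-np.cos(y),0]);Z=np.array([0,0,-1.])
        dl=np.array(w[:3])-p; s=np.round([dl@X/.05,dl@Y/.05,dl@Z/.05],2); t=round(-(w[3]-yaw)/6,2)
        p=p+.05*(s[0]*X+s[1]*Y+s[2]*Z); yaw=yaw-6*t; out.append([s.tolist(),t])
    return out,p,yaw
E
python3 - <<'E'
from h import *; import pickle
d=pickle.load(open("c0.pkl","rb")); S,D=d["scene"],d["side"]
print("fan",onplane(S,[155,163],0),onplane(D,[367,288],0)); print("mug",onplane(S,[195,145],0))
print("case",onplane(S,[402,290],.036),"spoon",onplane(S,[402,232],0.01), "cams",-S["R"].T@S["t"],-D["R"].T@D["t"])
a=np.array([.306,.601,.226,-117]);b=np.array([.554,-.04,.226,-90])
n=16; ss=[0.5-0.5*np.cos(np.pi*i/n) if 0 else i/n for i in range(1,n+1)]
R,p,y=rows(a[:3],-117,[a+(b-a)*s for s in ss])
for q in R: print([0]+q)
print(p,y)
E
```

```text
fan [[ 0.52160612 -0.50189659  0.        ]] [[ 0.5121904  -0.50851509  0.        ]]
mug [[ 0.35401483 -0.43029902  0.        ]]
case [[0.58692916 0.50855873 0.036     ]] spoon [[0.35912801 0.44515409 0.01      ]] cams [1.26988036 0.43154057 1.08001889] [-0.23467366 -0.77990086  1.11276248]
[0, [0.57, -0.64, 0.0], np.float64(-0.28)]
[0, [0.59, -0.62, 0.0], np.float64(-0.28)]
[0, [0.61, -0.61, 0.0], np.float64(-0.28)]
[0, [0.63, -0.58, 0.0], np.float64(-0.28)]
[0, [0.65, -0.57, 0.0], np.float64(-0.29)]
[0, [0.66, -0.55, 0.0], np.float64(-0.28)]
[0, [0.67, -0.53, 0.0], np.float64(-0.28)]
[0, [0.7, -0.51, 0.0], np.float64(-0.28)]
[0, [0.7, -0.49, 0.0], np.float64(-0.28)]
[0, [0.72, -0.47, 0.0], np.float64(-0.28)]
[0, [0.74, -0.44, 0.0], np.float64(-0.28)]
[0, [0.74, -0.43, 0.0], np.float64(-0.28)]
[0, [0.76, -0.4, 0.0], np.float64(-0.29)]
[0, [0.77, -0.38, 0.0], np.float64(-0.28)]
[0, [0.79, -0.35, 0.0], np.float64(-0.28)]
[0, [0.79, -0.34, 0.0], np.float64(-0.28)]
[ 0.55409702 -0.0400857   0.226     ] -89.99999999999991
```

What could be mistaken, in the scene picture:
- **Coaster:** the cork disc in the holder ring is at (290,212). The others are a small loose cork disc at (328,260), an orange one at (353,210) and a yellow one at (352,229). I choose the one in the holder. It is the larger cork one, and the crop confirms this.
- **Handle:** there is only one, with its top at (249,182).
- **Mark and pointer:** both are together at (244,256). The bracket at (304,209) is the lookalike.

Request:
apply_moves --plan '[[0,[0.57,-0.64,0],-0.28],[0,[0.59,-0.62,0],-0.28],[0,[0.61,-0.61,0],-0.28],[0,[0.63,-0.58,0],-0.28],[0,[0.65,-0.57,0],-0.29],[0,[0.66,-0.55,0],-0.28],[0,[0.67,-0.53,0],-0.28],[0,[0.7,-0.51,0],-0.28],[0,[0.7,-0.49,0],-0.28],[0,[0.72,-0.47,0],-0.28],[0,[0.74,-0.44,0],-0.28],[0,[0.74,-0.43,0],-0.28]]'

```text
time_s: 1.65
tcp_pos: [0.4927, 0.1197, 0.2266]
eef_rot: [180.0, 0.0, -96.7]
contact_force: [0.6, -0.5, 1.4]
gripper_width: 0.0878
```

Request:
apply_moves --plan '[[0,[0.76,-0.4,0],-0.29],[0,[0.77,-0.38,0],-0.28],[0,[0.79,-0.35,0],-0.28],[0,[0.79,-0.34,0],-0.28],[0,[0,0,0],0],[0,[0,0,0],0]]'

```text
time_s: 2.4
tcp_pos: [0.5542, -0.0395, 0.2262]
eef_rot: [180.0, 0.0, -90.0]
contact_force: [0.8, -0.0, 0.5]
gripper_width: 0.0876
```

```bash
python3 - <<'E'
from plant import get_state, viewer, r
import cv2,numpy as np,pickle
s=get_state(); print(s["time_s"],s["tcp_pos"],s["eef_rot"],s["contact_force"],s["joints"])
c=viewer.capture("wrist"); c["s"]=s; pickle.dump(c,open("w1.pkl","wb")); cv2.imwrite("pics/w1.png",c["frame"])
E
```

```text
2.4 [ 0.55424599 -0.03954791  0.22621289] [ 1.79958152e+02  2.35502866e-03 -9.00356283e+01] [ 0.76225023 -0.0369237   0.48567639] [ 1.61012069e+01  9.38210409e+00 -1.45487947e+01 -1.51951651e-02
 -6.61086467e+01  7.38693245e+01]
```

View pics/w1.png

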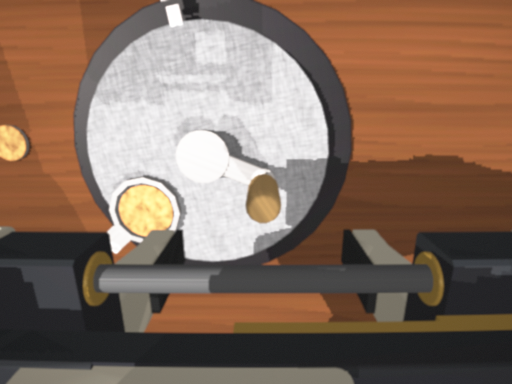

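```bash
cat >> h.py <<'E'
from scipy.spatial.transform import Rotation as Ro
def wcam(c,s):
    T=np.eye(4);T[:3,:3]=Ro.from_euler("xyz",s["eef_rot"],degrees=True).as_matrix();T[:3,3]=s["tcp_pos"]
    M=T@np.array(c["mount"]); R=M[:3,:3].T
    return dict(c,R=R,t=-R@M[:3,3])
def proj(c,P):
    P=np.atleast_2d(P).astype(float)
    return cv2.projectPoints(P,cv2.Rodrigues(np.array(c["R"]))[0],np.array(c["t"]).reshape(3,1),c["K"],np.array(c["D"]))[0].reshape(-1,2)
E
python3 - <<'E'
from h import *; import pickle
np.set_printoptions(precision=4,suppress=True)
c=pickle.load(open("w1.pkl","rb")); c=wcam(c,c["s"]); f=c["frame"]
g=cv2.cvtColor(f,cv2.COLOR_BGR2HSV)
m=((g[...,1]<50)&(g[...,2]>110)).astype(np.uint8)
# wheel: bright pixels top rows <230; use boundary points in polar scan from hub
ctr=proj(c,[.577,.0215,.05])[0]; print("ctr px",ctr)
P=[];B=[]
for a in np.radians(np.arange(0,360,3)):
    for rr in np.arange(100,180):
        x,y=ctr+rr*np.array([np.cos(a),np.sin(a)]); x,y=int(round(x)),int(round(y))
        if not(2<=x<510 and 2<=y<225): break
        if g[y,x,2]<75: P.append((x,y)); break
P=np.array(P);W=onplane(c,P,.05)
W=W[np.hypot(W[:,0]-.577,W[:,1]-.0215)<.14]
print(len(W),"wheel",circ(W),circ(W,.13))
print("hub",onplane(c,[203,156],.085)); print("handle top",onplane(c,[264,208],.166)); print("coaster",onplane(c,[145,211],.058)); print("ptr/mark",onplane(c,[[174,14],[172,6],[176,22]],.05))
cv2.imwrite("pics/w1c.png",cv2.resize(f[0:250,60:360],None,fx=2.6,fy=2.4,interpolation=2))
E
```

```text
ctr px [206.9684 153.703 ]
34 wheel (array([0.5781, 0.023 , 0.1329]), np.float64(0.0003752732435255146)) (array([0.5793, 0.02  ]), np.float64(0.00035653550670224077))
hub [[0.5804 0.0191 0.085 ]]
handle top [[ 0.5552 -0.0397  0.166 ]]
coaster [[0.5143 0.0927 0.058 ]]
ptr/mark [[0.7134 0.0471 0.05  ]
 [0.7205 0.0485 0.05  ]
 [0.7063 0.0456 0.05  ]]
```

View pics/w1c.png

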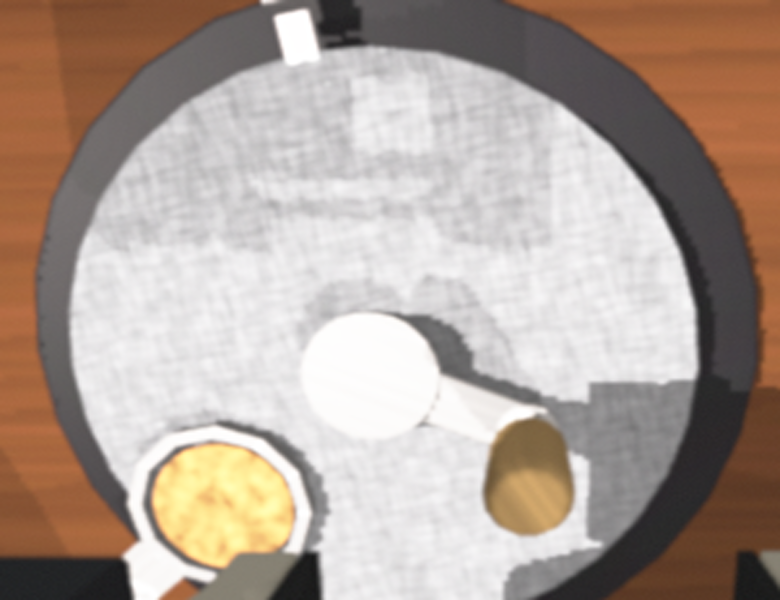

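Request:
apply_moves --plan '[[0,[0,0,0.7],0],[0,[0,0,0.7],0],[0,[0,0,0.7],0],[0,[0,0,0],0],[255,[0,0,0],0],[255,[0,0,0],0],[255,[0,0,0],0],[255,[0,0,0],0],[255,[0,0,0],0]]' --squeeze 25

```text
time_s: 3.58
tcp_pos: [0.5546, -0.0395, 0.1218]
eef_rot: [-180.0, 0.0, -90.0]
contact_force: [-0.8, 0.1, 0.1]
gripper_width: 0.0435
```

```bash
cat > snap.py <<'E'
import sys,pickle,cv2,numpy as np
from plant import get_state, viewer
tag=sys.argv[1]; cams=sys.argv[2:]
d={}
for n in cams:
    s=get_state(); c=viewer.capture(n); c["s"]=s; d[n]=c
s=get_state(); d["s"]=s; pickle.dump(d,open(f"{tag}.pkl","wb"))
x0,y0=.578,.021; p=s["tcp_pos"]
print(s["time_s"],np.round(p,4),np.round(s["contact_force"],2),"w",round(s["gripper_width"],4),"ang",np.degrees(np.arctan2(p[1]-y0,p[0]-x0)).round(1),"r",np.hypot(p[1]-y0,p[0]-x0).round(4))
im=[]
for n in cams:
    f=d[n]["frame"]
    if n=="scene": f=f[160:285,190:350]
    if n=="side": f=f[140:240,190:318]
    im.append(cv2.resize(f,(400,312) if n!="wrist" else (400,300),interpolation=2))
h=max(i.shape[0] for i in im); im=[cv2.copyMakeBorder(i,0,h-i.shape[0],0,0,0) for i in im]
cv2.imwrite(f"pics/{tag}.png",np.hstack(im)[:600,:800] if len(im)<3 else np.vstack([np.hstack(im[:2]),cv2.copyMakeBorder(im[2],0,0,0,400,0)])[:600])
E
python3 snap.py g1 scene wrist
```

```text
3.675 [ 0.5546 -0.0395  0.1216] [ 0.22 -0.03 -0.32] w 0.0352 ang -111.2 r 0.0648
```

View pics/g1.png

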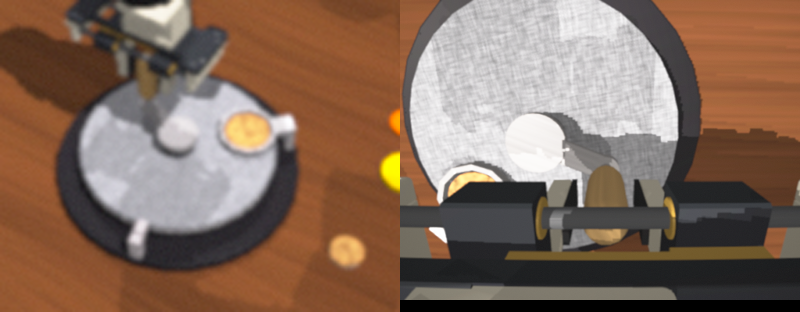

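Request:
apply_moves --plan '[[255,[0,0,0],0],[255,[0,0,0],0],[255,[0,0,0],0],[255,[0,0,0],0]]'

```text
time_s: 4.18
tcp_pos: [0.5544, -0.0396, 0.1215]
eef_rot: [180.0, -0.0, -90.0]
contact_force: [-0.8, -2.2, 0.4]
gripper_width: 0.0275
```

```bash
cat > plan.py <<'E'
# plan.py tag speeds... : from saved commanded pos/angle, rows for crank speeds (rad/s) per 1/8 s row
import sys,json,numpy as np
C=np.array([.578,.021]);RAD=.065
def load(): return json.load(open("cmd.json"))
def gen(st,speeds,C=C,RAD=RAD):
    a=st["a"];p=np.array(st["p"]);out=[];k=st.get("k",1.0)
    for w in speeds:
        a+=w/8; q=C+RAD*np.array([np.cos(a),np.sin(a)]); d=q-p
        s=np.round([-d[1]/.05,-d[0]/.05],2); p=p+np.array([-s[1],-s[0]])*.05; out.append([255,[float(s[0]),float(s[1]),0],0])
    return out,dict(a=a,p=p.tolist())
if __name__=="__main__":
    sp=[]
    for x in sys.argv[1:]:
        n,_,w=x.rpartition("x"); sp+= [float(w)]*int(n or 1)
    o,st=gen(load(),sp); print(len(o),json.dumps(o)); print(st); json.dump(st,open("cmd.json","w"))
E
python3 - <<'E'
import json,numpy as np
from plant import get_state
s=get_state();print(s["time_s"],s["tcp_pos"],s["contact_force"],s["gripper_width"])
p=[.5541,-.0401];json.dump(dict(a=float(np.arctan2(p[1]-.021,p[0]-.578)),p=p),open("cmd.json","w"))
E
python3 plan.py 0.4 1.0 1.5 9x1.7
```

```text
4.175 [ 0.5544441  -0.03958328  0.1215211 ] [-0.76551044 -2.2039018   0.36804558] 0.02748095846884088
12 [[255, [0.01, -0.07, 0], 0], [255, [0.04, -0.15, 0], 0], [255, [0.03, -0.24, 0], 0], [255, [-0.03, -0.28, 0], 0], [255, [-0.08, -0.26, 0], 0], [255, [-0.14, -0.24, 0], 0], [255, [-0.18, -0.21, 0], 0], [255, [-0.23, -0.16, 0], 0], [255, [-0.25, -0.11, 0], 0], [255, [-0.27, -0.05, 0], 0], [255, [-0.28, 0.0, 0], 0], [255, [-0.26, 0.06, 0], 0]]
{'a': 0.33133937771890687, 'p': [0.6395999999999998, 0.04190000000000001]}
```

Request:
apply_moves --plan '[[255,[0.01,-0.07,0],0],[255,[0.04,-0.15,0],0],[255,[0.03,-0.24,0],0],[255,[-0.03,-0.28,0],0],[255,[-0.08,-0.26,0],0],[255,[-0.14,-0.24,0],0],[255,[-0.18,-0.21,0],0],[255,[-0.23,-0.16,0],0],[255,[-0.25,-0.11,0],0],[255,[-0.27,-0.05,0],0],[255,[-0.28,0,0],0],[255,[-0.26,0.06,0],0]]'

```text
time_s: 5.68
tcp_pos: [0.6396, 0.044, 0.1216]
eef_rot: [180.0, 0.0, -90.0]
contact_force: [1.1, -0.6, -0.2]
gripper_width: 0.0271
```

```bash
python3 snap.py a1 scene
```

```text
5.725 [0.6391 0.0451 0.1216] [1.28 2.7  0.42] w 0.0276 ang 21.5 r 0.0657
```

View pics/a1.png

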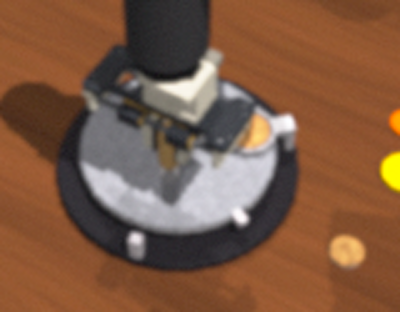

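```bash
cat > ptr.py <<'E'
# find pointer by bright blobs in annulus; print angle rel. mark
import sys,pickle; from h import *
C=np.array([.578,.021]); MK=np.radians(10.9)
def ring(c):
    th=np.radians(np.arange(0,360,1.)); v=[]
    g=cv2.cvtColor(c["frame"],cv2.COLOR_BGR2HSV)
    acc=[]
    for rr in (.136,.139,.142):
        P=np.c_[C[0]+rr*np.cos(th+MK),C[1]+rr*np.sin(th+MK),np.full(len(th),.05)]
        q=proj(c,P).astype(np.float32)
        sv=[cv2.remap(g[...,k],q[:,0].reshape(1,-1),q[:,1].reshape(1,-1),cv2.INTER_LINEAR)[0].astype(float) for k in (1,2)]
        acc.append(np.where(sv[0]<70,sv[1],0))
    return np.mean(acc,0)
if __name__=="__main__":
    d=pickle.load(open(sys.argv[1]+".pkl","rb"))
    for n in d:
        if n=="s": continue
        c=d[n]; 
        if n=="wrist": c=wcam(c,c["s"])
        v=ring(c); m=v>130
        print(n,c["s"]["time_s"],"runs:",end=" ")
        i=0
        idx=np.flatnonzero(m); grp=np.split(idx,np.flatnonzero(np.diff(idx)>1)+1) if len(idx) else []
        for k in grp: print(f"{k[0]}-{k[-1]} c={np.average(k,weights=v[k]-100):.1f}deg={np.radians(np.average(k,weights=v[k]-100)):.3f}",end="; ")
        print()
E
python3 - <<'E'
import pickle
d=pickle.load(open("c0.pkl","rb")); d={"scene":dict(d["scene"],s={"time_s":0}),"side":dict(d["side"],s={"time_s":0})}; pickle.dump(d,open("z0.pkl","wb"))
E
python3 ptr.py z0; python3 ptr.py g1; python3 ptr.py a1
```

```text
scene 0 runs: 0-3 c=1.3deg=0.022; 118-132 c=124.9deg=2.181; 356-359 c=357.9deg=6.247; 
side 0 runs: 0-3 c=1.4deg=0.024; 109-123 c=115.1deg=2.009; 353-359 c=356.8deg=6.227; 
scene 3.575 runs: 0-3 c=1.2deg=0.021; 118-132 c=124.9deg=2.181; 182-185 c=183.4deg=3.202; 357-359 c=358.2deg=6.251; 
wrist 3.625 runs: 
scene 5.675 runs: 51-58 c=54.5deg=0.952; 118-132 c=124.9deg=2.181; 178-188 c=182.9deg=3.192; 256-260 c=258.0deg=4.503;
```

```bash
cat > sim.py <<'E'
# history: list of (duration, crank speed); obs: (time, angle)
import json,numpy as np
from scipy.optimize import least_squares
def sim(hist,k,f,d,dt=.005,w=0.,th=0.):
    T=[0];A=[th];W=[w];t=0
    for dur,wc in hist:
        for _ in range(int(round(dur/dt))):
            tq=k*(wc-w)-d*w
            if w<1e-6 and abs(tq)<=f: w=0.
            else:
                w2=w+dt*(tq-f*np.sign(w if w>1e-6 else tq)); w=0. if (w>0 and w2<0) else w2
            th+=w*dt;t+=dt; T.append(t);A.append(th);W.append(w)
    return np.array(T),np.array(A),np.array(W)
def fit(hist,obs,reg=1.0,sig=.015):
    o=np.array(obs)
    def res(q):
        k,f,d=np.exp(q); T,A,W=sim(hist,k,f,d); 
        return np.r_[(np.interp(o[:,0],T,A)-o[:,1])/sig, reg*(q-np.log([1.32,1.03,.3]))/[.25,.55,.2]]
    s=least_squares(res,np.log([1.32,1.03,.3])); return np.exp(s.x),s.fun
E
cat > go.py <<'E'
import json,sys; from sim import *
H=json.load(open("hist.json")); obs=json.load(open("obs.json"))
q,r=fit(H,obs); T,A,W=sim(H,*q); print("k,f,d",q.round(3),"res(sig)",r.round(2),"now",T[-1].round(3),A[-1].round(3),W[-1].round(3))
print("t,angle,speed tail",[(T[i].round(2),A[i].round(2),W[i].round(2)) for i in range(max(0,len(T)-301),len(T),50)])
k,f,d=q; print("crank for 1.2:",1.2+(d*1.2+f)/k)
for c in [float(x) for x in sys.argv[1:]]:
    T2,A2,W2=sim([(1.5,c),(.05,0)],k,f,d,w=W[-1]); print(c,"-> steps",W2[::25].round(2),"adv",A2[-1].round(3))
E
python3 - <<'E'
import json
H=[(.125,w) for w in [.4,1,1.5]+[1.7]*9]
# time zero = 4.175 ; capture 5.675-5.725
json.dump(H+[(.05,0)],open("hist.json","w")); json.dump([(1.5,.957)],open("obs.json","w"))
E
python3 go.py 1.6 1.7 1.8 1.9
```

```text
k,f,d [1.716 0.625 0.295] res(sig) [-0.08  1.05 -0.91 -0.08] now 1.55 1.005 0.924
t,angle,speed tail [(np.float64(0.05), np.float64(0.0), np.float64(0.0)), (np.float64(0.3), np.float64(0.02), np.float64(0.21)), (np.float64(0.55), np.float64(0.12), np.float64(0.56)), (np.float64(0.8), np.float64(0.29), np.float64(0.79)), (np.float64(1.05), np.float64(0.5), np.float64(0.93)), (np.float64(1.3), np.float64(0.75), np.float64(1.01)), (np.float64(1.55), np.float64(1.0), np.float64(0.92))]
crank for 1.2: 1.7705933104446578
1.6 -> steps [0.92 0.95 0.98 0.99 1.01 1.02 1.03 1.03 1.04 1.04 1.04 1.05 1.05] adv 1.569
1.7 -> steps [0.92 0.97 1.01 1.04 1.06 1.08 1.09 1.1  1.11 1.12 1.12 1.13 1.13] adv 1.661
1.8 -> steps [0.92 0.99 1.04 1.08 1.12 1.14 1.16 1.17 1.19 1.19 1.2  1.21 1.21] adv 1.753
1.9 -> steps [0.92 1.01 1.08 1.13 1.17 1.2  1.23 1.24 1.26 1.27 1.28 1.29 1.29] adv 1.845
```

```bash
python3 plan.py 12x1.8
```

```text
12 [[255, [-0.27, 0.13, 0], 0], [255, [-0.23, 0.18, 0], 0], [255, [-0.18, 0.23, 0], 0], [255, [-0.13, 0.26, 0], 0], [255, [-0.06, 0.28, 0], 0], [255, [-0.0, 0.3, 0], 0], [255, [0.06, 0.28, 0], 0], [255, [0.13, 0.26, 0], 0], [255, [0.18, 0.23, 0], 0], [255, [0.23, 0.18, 0], 0], [255, [0.26, 0.13, 0], 0], [255, [0.28, 0.06, 0], 0]]
{'a': 3.0313393777189077, 'p': [0.5136, 0.02839999999999999]}
```

Request:
apply_moves --plan '[[255,[-0.27,0.13,0],0],[255,[-0.23,0.18,0],0],[255,[-0.18,0.23,0],0],[255,[-0.13,0.26,0],0],[255,[-0.06,0.28,0],0],[255,[0,0.3,0],0],[255,[0.06,0.28,0],0],[255,[0.13,0.26,0],0],[255,[0.18,0.23,0],0],[255,[0.23,0.18,0],0],[255,[0.26,0.13,0],0],[255,[0.28,0.06,0],0]]'

```text
time_s: 7.22
tcp_pos: [0.5144, 0.0291, 0.1216]
eef_rot: [-179.9, 0.1, -90.0]
contact_force: [6.9, -0.3, -7.5]
gripper_width: 0.0275
```

```bash
python3 snap.py a2 scene;python3 ptr.py a2
```

```text
7.275 [0.5142 0.0281 0.1216] [ 6.12 -3.42 -5.7 ] w 0.0272 ang 173.7 r 0.0641
scene 7.225 runs: 118-132 c=124.9deg=2.181; 142-150 c=146.1deg=2.549;
```

View pics/a2.png

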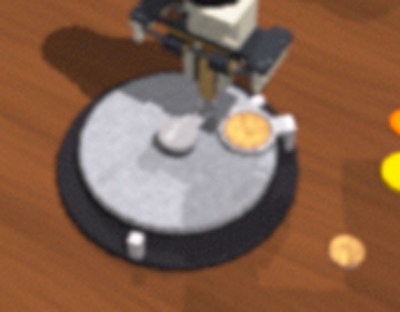

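```bash
cat > upd.py <<'E'
import json,sys
# upd.py n x speed... | obs ; args: speeds "12x1.8", last arg obs angle or '-'
H=json.load(open("hist.json"));O=json.load(open("obs.json"))
for x in sys.argv[1:-1]:
    n,_,w=x.rpartition("x"); H+=[(.125,float(w))]*int(n or 1)
t=sum(h[0] for h in H)
if sys.argv[-1]!="-": O.append((t,float(sys.argv[-1]))); H.append((.05,.6))
json.dump(H,open("hist.json","w"));json.dump(O,open("obs.json","w"));print("t end",t+4.175)
E
python3 upd.py 12x1.8 2.554; python3 go.py 1.7 1.8 1.9 2.0; sed -i 's/C=np.array(\[.578/C=np.array([.579/' plan.py; cp cmd.json cmd_b.json; python3 plan.py 12x1.9
```

```text
t end 7.225
k,f,d [2.236 1.147 0.325] res(sig) [-0.96  0.38  2.11  0.2   0.4 ] now 3.1 2.612 0.992
t,angle,speed tail [(np.float64(1.6), np.float64(1.03), np.float64(0.86)), (np.float64(1.85), np.float64(1.26), np.float64(0.98)), (np.float64(2.1), np.float64(1.52), np.float64(1.05)), (np.float64(2.35), np.float64(1.79), np.float64(1.09)), (np.float64(2.6), np.float64(2.06), np.float64(1.1)), (np.float64(2.85), np.float64(2.34), np.float64(1.11)), (np.float64(3.1), np.float64(2.61), np.float64(0.99))]
crank for 1.2: 1.887198656532731
1.7 -> steps [0.99 1.   1.01 1.02 1.02 1.03 1.03 1.03 1.03 1.03 1.03 1.04 1.04] adv 1.585
1.8 -> steps [0.99 1.03 1.05 1.07 1.09 1.1  1.1  1.11 1.11 1.12 1.12 1.12 1.12] adv 1.687
1.9 -> steps [0.99 1.05 1.1  1.13 1.15 1.17 1.18 1.19 1.19 1.2  1.2  1.2  1.21] adv 1.789
2.0 -> steps [0.99 1.08 1.14 1.18 1.21 1.24 1.25 1.27 1.28 1.28 1.29 1.29 1.29] adv 1.891
12 [[255, [0.31, -0.02, 0], 0], [255, [0.3, -0.07, 0], 0], [255, [0.27, -0.15, 0], 0], [255, [0.24, -0.2, 0], 0], [255, [0.17, -0.25, 0], 0], [255, [0.12, -0.29, 0], 0], [255, [0.04, -0.3, 0], 0], [255, [-0.03, -0.31, 0], 0], [255, [-0.11, -0.29, 0], 0], [255, [-0.16, -0.26, 0], 0], [255, [-0.23, -0.21, 0], 0], [255, [-0.26, -0.15, 0], 0]]
{'a': 5.881339377718906, 'p': [0.6385999999999996, -0.004600000000000003]}
```

```bash
cp cmd_b.json cmd.json; python3 plan.py 3x2.1 9x1.95
```

```text
12 [[255, [0.35, -0.02, 0], 0], [255, [0.32, -0.1, 0], 0], [255, [0.29, -0.17, 0], 0], [255, [0.22, -0.23, 0], 0], [255, [0.16, -0.27, 0], 0], [255, [0.09, -0.31, 0], 0], [255, [0.01, -0.31, 0], 0], [255, [-0.06, -0.31, 0], 0], [255, [-0.14, -0.29, 0], 0], [255, [-0.2, -0.24, 0], 0], [255, [-0.25, -0.19, 0], 0], [255, [-0.29, -0.12, 0], 0]]
{'a': 6.012589377718911, 'p': [0.6415999999999996, 0.0033999999999999968]}
```

Request:
apply_moves --plan '[[255,[0.35,-0.02,0],0],[255,[0.32,-0.1,0],0],[255,[0.29,-0.17,0],0],[255,[0.22,-0.23,0],0],[255,[0.16,-0.27,0],0],[255,[0.09,-0.31,0],0],[255,[0.01,-0.31,0],0],[255,[-0.06,-0.31,0],0],[255,[-0.14,-0.29,0],0],[255,[-0.2,-0.24,0],0],[255,[-0.25,-0.19,0],0],[255,[-0.29,-0.12,0],0]]'

```text
time_s: 8.78
tcp_pos: [0.6424, 0.0055, 0.1215]
eef_rot: [180.0, 0.0, -90.0]
contact_force: [-3.6, -0.2, 2.5]
gripper_width: 0.0274
```

```bash
python3 snap.py a3 scene;python3 ptr.py a3
```

```text
8.825 [0.6427 0.007  0.1215] [-1.03  2.64  2.31] w 0.0274 ang -12.2 r 0.0661
scene 8.775 runs: 118-132 c=125.0deg=2.181; 196-235 c=214.4deg=3.742;
```

View pics/a3.png

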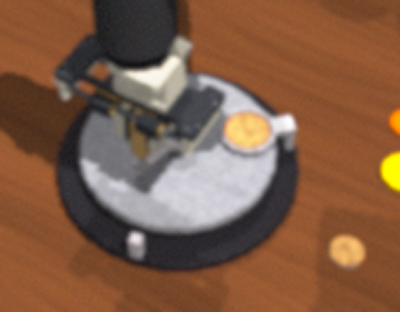

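```bash
python3 upd.py 3x2.1 9x1.95 -; python3 - <<'E'
import json;H=json.load(open("hist.json"));H.append((.05,.6));json.dump(H,open("hist.json","w"))
E
python3 go.py 1.9 1.95; python3 plan.py 2x2.1 10x1.95
```

```text
t end 8.774999999999999
k,f,d [2.236 1.147 0.325] res(sig) [-0.96  0.38  2.11  0.2   0.4 ] now 4.65 4.501 1.111
t,angle,speed tail [(np.float64(3.15), np.float64(2.66), np.float64(1.04)), (np.float64(3.4), np.float64(2.95), np.float64(1.2)), (np.float64(3.65), np.float64(3.25), np.float64(1.24)), (np.float64(3.9), np.float64(3.57), np.float64(1.25)), (np.float64(4.15), np.float64(3.88), np.float64(1.25)), (np.float64(4.4), np.float64(4.19), np.float64(1.25)), (np.float64(4.65), np.float64(4.5), np.float64(1.11))]
crank for 1.2: 1.887198656532731
1.9 -> steps [1.11 1.14 1.16 1.17 1.18 1.19 1.2  1.2  1.2  1.21 1.21 1.21 1.21] adv 1.834
1.95 -> steps [1.11 1.15 1.18 1.2  1.22 1.23 1.23 1.24 1.24 1.25 1.25 1.25 1.25] adv 1.885
12 [[255, [-0.34, -0.05, 0], 0], [255, [-0.34, 0.04, 0], 0], [255, [-0.29, 0.12, 0], 0], [255, [-0.26, 0.18, 0], 0], [255, [-0.21, 0.24, 0], 0], [255, [-0.14, 0.29, 0], 0], [255, [-0.07, 0.31, 0], 0], [255, [0.01, 0.31, 0], 0], [255, [0.09, 0.31, 0], 0], [255, [0.15, 0.27, 0], 0], [255, [0.22, 0.23, 0], 0], [255, [0.26, 0.17, 0], 0]]
{'a': 8.975089377718914, 'p': [0.5205999999999998, 0.049399999999999986]}
```

Request:
apply_moves --plan '[[255,[-0.34,-0.05,0],0],[255,[-0.34,0.04,0],0],[255,[-0.29,0.12,0],0],[255,[-0.26,0.18,0],0],[255,[-0.21,0.24,0],0],[255,[-0.14,0.29,0],0],[255,[-0.07,0.31,0],0],[255,[0.01,0.31,0],0],[255,[0.09,0.31,0],0],[255,[0.15,0.27,0],0],[255,[0.22,0.23,0],0],[255,[0.26,0.17,0],0]]'

```text
time_s: 10.32
tcp_pos: [0.5209, 0.0502, 0.1216]
eef_rot: [-179.9, 0.0, -89.9]
contact_force: [6.8, -2.4, -6.0]
gripper_width: 0.0274
```

```bash
python3 snap.py a4 scene;python3 ptr.py a4
```

```text
10.375 [0.5203 0.0489 0.1216] [ 3.43 -5.76 -6.04] w 0.0273 ang 154.2 r 0.0641
scene 10.325 runs: 0-2 c=0.8deg=0.015; 118-132 c=125.0deg=2.181; 355-359 c=357.4deg=6.238;
```

View pics/a4.png

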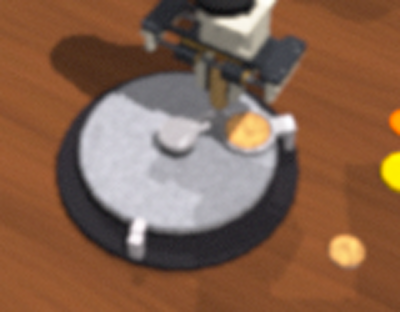

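```bash
python3 upd.py 2x2.1 10x1.95 6.268;python3 go.py 1.9 1.95 2.0; python3 plan.py 2x2.1 10x2.0
```

```text
t end 10.325
k,f,d [2.453 1.309 0.369] res(sig) [-0.35 -0.86  0.46  2.48  0.44  1.04] now 6.2 6.332 1.075
t,angle,speed tail [(np.float64(4.7), np.float64(4.5), np.float64(1.11)), (np.float64(4.95), np.float64(4.8), np.float64(1.22)), (np.float64(5.2), np.float64(5.11), np.float64(1.23)), (np.float64(5.45), np.float64(5.41), np.float64(1.23)), (np.float64(5.7), np.float64(5.72), np.float64(1.23)), (np.float64(5.95), np.float64(6.03), np.float64(1.23)), (np.float64(6.2), np.float64(6.33), np.float64(1.08))]
crank for 1.2: 1.9141923437365982
1.9 -> steps [1.08 1.11 1.13 1.15 1.16 1.17 1.17 1.18 1.18 1.18 1.18 1.19 1.19] adv 1.796
1.95 -> steps [1.08 1.12 1.15 1.18 1.19 1.2  1.21 1.22 1.22 1.22 1.23 1.23 1.23] adv 1.848
2.0 -> steps [1.08 1.13 1.18 1.21 1.23 1.24 1.25 1.26 1.26 1.27 1.27 1.27 1.27] adv 1.9
12 [[255, [0.33, 0.11, 0], 0], [255, [0.34, 0.02, 0], 0], [255, [0.31, -0.07, 0], 0], [255, [0.3, -0.14, 0], 0], [255, [0.24, -0.21, 0], 0], [255, [0.19, -0.26, 0], 0], [255, [0.12, -0.3, 0], 0], [255, [0.04, -0.32, 0], 0], [255, [-0.04, -0.33, 0], 0], [255, [-0.12, -0.3, 0], 0], [255, [-0.19, -0.26, 0], 0], [255, [-0.25, -0.21, 0], 0]]
{'a': 12.000089377718913, 'p': [0.6340999999999998, -0.014100000000000019]}
```

```bash
python3 - <<'E'
import json
json.dump({'a': 8.975089377718914, 'p': [0.5205999999999998, 0.049399999999999986]},open("cmd.json","w"))
E
python3 plan.py 2x2.1 10x1.95; for i in 1 2 3 4; do python3 plan.py 12x1.95; done
```

```text
12 [[255, [0.33, 0.11, 0], 0], [255, [0.34, 0.02, 0], 0], [255, [0.31, -0.06, 0], 0], [255, [0.28, -0.14, 0], 0], [255, [0.25, -0.2, 0], 0], [255, [0.19, -0.25, 0], 0], [255, [0.12, -0.29, 0], 0], [255, [0.05, -0.32, 0], 0], [255, [-0.03, -0.31, 0], 0], [255, [-0.1, -0.3, 0], 0], [255, [-0.18, -0.26, 0], 0], [255, [-0.23, -0.22, 0], 0]]
{'a': 11.937589377718917, 'p': [0.6315999999999998, -0.017100000000000018]}
12 [[255, [-0.27, -0.15, 0], 0], [255, [-0.31, -0.09, 0], 0], [255, [-0.31, -0.0, 0], 0], [255, [-0.31, 0.07, 0], 0], [255, [-0.29, 0.14, 0], 0], [255, [-0.23, 0.21, 0], 0], [255, [-0.19, 0.26, 0], 0], [255, [-0.11, 0.29, 0], 0], [255, [-0.04, 0.31, 0], 0], [255, [0.03, 0.32, 0], 0], [255, [0.12, 0.29, 0], 0], [255, [0.18, 0.26, 0], 0]]
{'a': 14.86258937771892, 'p': [0.5360999999999999, 0.06939999999999998]}
12 [[255, [0.23, 0.21, 0], 0], [255, [0.28, 0.15, 0], 0], [255, [0.31, 0.07, 0], 0], [255, [0.32, 0.0, 0], 0], [255, [0.3, -0.08, 0], 0], [255, [0.28, -0.15, 0], 0], [255, [0.23, -0.21, 0], 0], [255, [0.18, -0.26, 0], 0], [255, [0.11, -0.3, 0], 0], [255, [0.03, -0.32, 0], 
[... 246 characters left out ...]
6, 0], 0], [255, [-0.31, 0.01, 0], 0], [255, [-0.31, 0.08, 0], 0], [255, [-0.27, 0.16, 0], 0], [255, [-0.23, 0.22, 0], 0], [255, [-0.17, 0.27, 0], 0], [255, [-0.1, 0.3, 0], 0], [255, [-0.02, 0.32, 0], 0], [255, [0.05, 0.31, 0], 0]]
{'a': 20.712589377718896, 'p': [0.5601, 0.08339999999999997]}
12 [[255, [0.13, 0.29, 0], 0], [255, [0.19, 0.25, 0], 0], [255, [0.25, 0.19, 0], 0], [255, [0.29, 0.13, 0], 0], [255, [0.31, 0.06, 0], 0], [255, [0.32, -0.02, 0], 0], [255, [0.3, -0.1, 0], 0], [255, [0.27, -0.16, 0], 0], [255, [0.22, -0.23, 0], 0], [255, [0.16, -0.27, 0], 0], [255, [0.09, -0.3, 0], 0], [255, [0.01, -0.32, 0], 0]]
{'a': 23.63758937771888, 'p': [0.5841000000000002, -0.043600000000000035]}
```

Request:
apply_moves --plan '[[255,[0.33,0.11,0],0],[255,[0.34,0.02,0],0],[255,[0.31,-0.06,0],0],[255,[0.28,-0.14,0],0],[255,[0.25,-0.2,0],0],[255,[0.19,-0.25,0],0],[255,[0.12,-0.29,0],0],[255,[0.05,-0.32,0],0],[255,[-0.03,-0.31,0],0],[255,[-0.1,-0.3,0],0],[255,[-0.18,-0.26,0],0],[255,[-0.23,-0.22,0],0]]'

```text
time_s: 11.88
tcp_pos: [0.6333, -0.0153, 0.1215]
eef_rot: [-180.0, 0.0, -90.0]
contact_force: [-2.2, -0.0, 1.5]
gripper_width: 0.0274
```

Request:
apply_moves --plan '[[255,[-0.27,-0.15,0],0],[255,[-0.31,-0.09,0],0],[255,[-0.31,0,0],0],[255,[-0.31,0.07,0],0],[255,[-0.29,0.14,0],0],[255,[-0.23,0.21,0],0],[255,[-0.19,0.26,0],0],[255,[-0.11,0.29,0],0],[255,[-0.04,0.31,0],0],[255,[0.03,0.32,0],0],[255,[0.12,0.29,0],0],[255,[0.18,0.26,0],0]]'

```text
time_s: 13.38
tcp_pos: [0.5363, 0.07, 0.1216]
eef_rot: [-179.9, 0.0, -90.0]
contact_force: [6.7, -5.8, -5.2]
gripper_width: 0.0278
```

Request:
apply_moves --plan '[[255,[0.23,0.21,0],0],[255,[0.28,0.15,0],0],[255,[0.31,0.07,0],0],[255,[0.32,0,0],0],[255,[0.3,-0.08,0],0],[255,[0.28,-0.15,0],0],[255,[0.23,-0.21,0],0],[255,[0.18,-0.26,0],0],[255,[0.11,-0.3,0],0],[255,[0.03,-0.32,0],0],[255,[-0.05,-0.31,0],0],[255,[-0.12,-0.29,0],0]]'

```text
time_s: 14.88
tcp_pos: [0.613, -0.0349, 0.1216]
eef_rot: [-179.9, -0.0, -90.0]
contact_force: [-0.9, 0.1, 1.9]
gripper_width: 0.0272
```

Request:
apply_moves --plan '[[255,[-0.18,-0.26,0],0],[255,[-0.25,-0.2,0],0],[255,[-0.28,-0.14,0],0],[255,[-0.31,-0.06,0],0],[255,[-0.31,0.01,0],0],[255,[-0.31,0.08,0],0],[255,[-0.27,0.16,0],0],[255,[-0.23,0.22,0],0],[255,[-0.17,0.27,0],0],[255,[-0.1,0.3,0],0],[255,[-0.02,0.32,0],0],[255,[0.05,0.31,0],0]]'

```text
time_s: 16.38
tcp_pos: [0.5597, 0.0831, 0.1215]
eef_rot: [-180.0, -0.1, -90.0]
contact_force: [4.4, -13.0, -2.0]
gripper_width: 0.0273
```

Request:
apply_moves --plan '[[255,[0.13,0.29,0],0],[255,[0.19,0.25,0],0],[255,[0.25,0.19,0],0],[255,[0.29,0.13,0],0],[255,[0.31,0.06,0],0],[255,[0.32,-0.02,0],0],[255,[0.3,-0.1,0],0],[255,[0.27,-0.16,0],0],[255,[0.22,-0.23,0],0],[255,[0.16,-0.27,0],0],[255,[0.09,-0.3,0],0],[255,[0.01,-0.32,0],0]]'

```text
time_s: 17.88
tcp_pos: [0.5862, -0.0441, 0.1215]
eef_rot: [-180.0, -0.0, -90.0]
contact_force: [0.0, -0.1, 0.4]
gripper_width: 0.0274
```

```bash
python3 upd.py 2x2.1 58x1.95 -; python3 go.py; python3 snap.py a5 scene;python3 ptr.py a5
```

```text
t end 17.875
k,f,d [2.453 1.309 0.369] res(sig) [-0.35 -0.86  0.46  2.48  0.44  1.04] now 13.7 15.544 1.231
t,angle,speed tail [(np.float64(12.2), np.float64(13.7), np.float64(1.23)), (np.float64(12.45), np.float64(14.0), np.float64(1.23)), (np.float64(12.7), np.float64(14.31), np.float64(1.23)), (np.float64(12.95), np.float64(14.62), np.float64(1.23)), (np.float64(13.2), np.float64(14.93), np.float64(1.23)), (np.float64(13.45), np.float64(15.24), np.float64(1.23)), (np.float64(13.7), np.float64(15.54), np.float64(1.23))]
crank for 1.2: 1.9141923437365982
17.925 [ 0.5886 -0.0435  0.1216] [ 5.42 -5.33 -1.06] w 0.0271 ang -80.7 r 0.0654
scene 17.875 runs: 118-132 c=124.9deg=2.181; 173-180 c=176.5deg=3.080; 185-187 c=185.9deg=3.245;
```

View pics/a5.png

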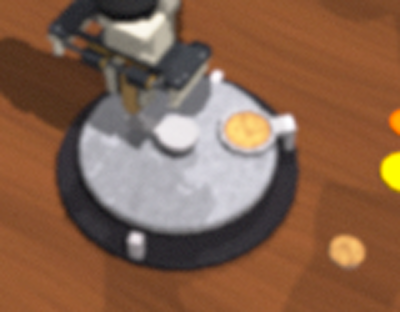

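```bash
sed -i 's/"crank for 1.2:"/"crank for .7:",.7+(d*.7+f)\/k,"for 1.2"/' go.py; python3 upd.py 15.652; python3 go.py 1.4 1.5; python3 plan.py 1.85 1.7 1.6 9x1.5; 
```

```text
t end 17.875
k,f,d [2.32  1.238 0.327] res(sig) [-1.2  -1.14  2.   -0.55  2.26  0.33  0.44] now 13.75 15.702 1.094
t,angle,speed tail [(np.float64(12.25), np.float64(13.84), np.float64(1.24)), (np.float64(12.5), np.float64(14.15), np.float64(1.24)), (np.float64(12.75), np.float64(14.46), np.float64(1.24)), (np.float64(13.0), np.float64(14.77), np.float64(1.24)), (np.float64(13.25), np.float64(15.09), np.float64(1.24)), (np.float64(13.5), np.float64(15.4), np.float64(1.24)), (np.float64(13.75), np.float64(15.7), np.float64(1.09))]
crank for .7: 1.3322627528945494 for 1.2 1.902814140453362
1.4 -> steps [1.09 1.   0.93 0.88 0.85 0.82 0.8  0.79 0.78 0.78 0.77 0.77 0.77] adv 1.295
1.5 -> steps [1.09 1.02 0.97 0.94 0.91 0.89 0.88 0.87 0.86 0.86 0.86 0.85 0.85] adv 1.399
12 [[255, [-0.05, -0.29, 0], 0], [255, [-0.11, -0.25, 0], 0], [255, [-0.15, -0.21, 0], 0], [255, [-0.18, -0.17, 0], 0], [255, [-0.21, -0.13, 0], 0], [255, [-0.22, -0.09, 0], 0], [255, [-0.24, -0.05, 0], 0], [255, [-0.24, -0.0, 0], 0], [255, [-0.24, 0.04, 0], 0], [255, [-0.23, 0.09, 0], 0], [255, [-0.21, 0.13, 0], 0], [255, [-0.18, 0.16, 0], 0]]
{'a': 25.968839377718876, 'p': [0.6225999999999999, 0.06939999999999998]}
```

Request:
apply_moves --plan '[[255,[-0.05,-0.29,0],0],[255,[-0.11,-0.25,0],0],[255,[-0.15,-0.21,0],0],[255,[-0.18,-0.17,0],0],[255,[-0.21,-0.13,0],0],[255,[-0.22,-0.09,0],0],[255,[-0.24,-0.05,0],0],[255,[-0.24,0,0],0],[255,[-0.24,0.04,0],0],[255,[-0.23,0.09,0],0],[255,[-0.21,0.13,0],0],[255,[-0.18,0.16,0],0]]'

```text
time_s: 19.42
tcp_pos: [0.6216, 0.07, 0.1214]
eef_rot: [179.9, -0.1, -90.0]
contact_force: [-5.3, -5.8, 4.0]
gripper_width: 0.0276
```

```bash
python3 snap.py a6 side;python3 ptr.py a6
```

```text
19.475 [0.6207 0.0707 0.1215] [-4.63 -3.08  3.12] w 0.0275 ang 49.3 r 0.0655
side 19.425 runs: 0-0 c=0.0deg=0.000; 25-33 c=28.9deg=0.505; 109-124 c=115.6deg=2.018; 218-219 c=218.5deg=3.814; 261-269 c=265.2deg=4.629; 353-359 c=356.0deg=6.214;
```

View pics/a6.png

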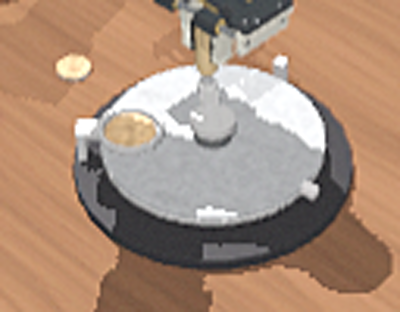

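```bash
python3 upd.py 1.85 1.7 1.6 9x1.5 17.195; python3 go.py 1.3 1.4; python3 plan.py 1.5 8x1.4; 
```

```text
t end 19.425
k,f,d [2.03  0.931 0.406] res(sig) [-1.96 -1.2   2.19  0.46 -0.91  1.72 -0.18  1.51] now 15.3 17.223 0.792
t,angle,speed tail [(np.float64(13.8), np.float64(15.77), np.float64(1.12)), (np.float64(14.05), np.float64(16.05), np.float64(1.08)), (np.float64(14.3), np.float64(16.31), np.float64(0.99)), (np.float64(14.55), np.float64(16.55), np.float64(0.94)), (np.float64(14.8), np.float64(16.78), np.float64(0.9)), (np.float64(15.05), np.float64(17.0), np.float64(0.89)), (np.float64(15.3), np.float64(17.22), np.float64(0.79))]
crank for .7: 1.2986406133282742 for 1.2 1.8986230570754314
1.3 -> steps [0.79 0.77 0.75 0.74 0.73 0.72 0.72 0.71 0.71 0.71 0.71 0.7  0.7 ] adv 1.119
1.4 -> steps [0.79 0.79 0.79 0.79 0.79 0.79 0.79 0.79 0.79 0.78 0.78 0.78 0.78] adv 1.215
9 [[255, [-0.14, 0.2, 0], 0], [255, [-0.1, 0.2, 0], 0], [255, [-0.07, 0.22, 0], 0], [255, [-0.02, 0.22, 0], 0], [255, [0.01, 0.23, 0], 0], [255, [0.06, 0.22, 0], 0], [255, [0.09, 0.21, 0], 0], [255, [0.13, 0.19, 0], 0], [255, [0.15, 0.16, 0], 0]]
{'a': 27.55633937771888, 'p': [0.5301, 0.06389999999999998]}
```

Request:
apply_moves --plan '[[255,[-0.14,0.2,0],0],[255,[-0.1,0.2,0],0],[255,[-0.07,0.22,0],0],[255,[-0.02,0.22,0],0],[255,[0.01,0.23,0],0],[255,[0.06,0.22,0],0],[255,[0.09,0.21,0],0],[255,[0.13,0.19,0],0],[255,[0.15,0.16,0],0]]'

```text
time_s: 20.6
tcp_pos: [0.5308, 0.0646, 0.1216]
eef_rot: [-179.9, 0.0, -90.0]
contact_force: [5.8, -4.8, -5.6]
gripper_width: 0.0272
```

```bash
python3 snap.py a7 scene;python3 ptr.py a7
```

```text
20.65 [0.53   0.0637 0.1216] [ 3.83 -8.42 -5.41] w 0.0274 ang 138.4 r 0.0642
scene 20.6 runs: 118-132 c=125.0deg=2.181; 314-323 c=318.4deg=5.558;
```

View pics/a7.png

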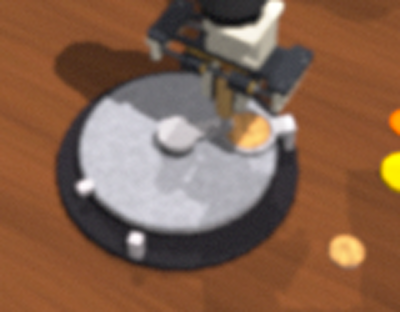

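```bash
python3 upd.py 1.5 8x1.4 18.129; python3 go.py; cat > stop.py <<'E'
import json,sys; from sim import *
H=json.load(open("hist.json")); obs=json.load(open("obs.json"))
q,_=fit(H,obs); T,A,W=sim(H,*q); th=obs[-1][1]+.05*W[-15]*.95
def sp(a):
    o=[]
    for x in a:
        n,_,w=x.rpartition("x"); o+=[(.125,float(w))]*int(n or 1)
    return o
S=sp(sys.argv[1:])+[(2,0)]
for lab,qq in (("fit",q),("kf+20",q*[1.2,1.3,1]),("kf-20",q*[.8,.7,1]),("f+20",q*[1,1.2,1]),("f-20",q*[1,.8,1])):
    t,a,w=sim(S,*qq,w=W[-1],th=th); print(lab,"final-6pi",(a[-1]-6*np.pi).round(3),"speeds",w[::25][:16].round(2))
E
for n in 1 2 3 4 5; do echo $n; python3 stop.py ${n}x1.4 1.2 .8 .4 ; done
```

```text
t end 20.6
k,f,d [1.993 0.888 0.42 ] res(sig) [-2.02 -1.17  2.2   0.39 -0.67 -0.17  1.65 -0.27  1.68] now 16.475 18.164 0.715
t,angle,speed tail [(np.float64(14.98), np.float64(16.94), np.float64(0.9)), (np.float64(15.23), np.float64(17.16), np.float64(0.88)), (np.float64(15.48), np.float64(17.37), np.float64(0.81)), (np.float64(15.73), np.float64(17.57), np.float64(0.8)), (np.float64(15.98), np.float64(17.77), np.float64(0.8)), (np.float64(16.23), np.float64(17.97), np.float64(0.79)), (np.float64(16.48), np.float64(18.16), np.float64(0.72))]
crank for .7: 1.2930240031056335 for 1.2 1.8983751059248464
1
fit final-6pi -0.299 speeds [0.72 0.73 0.71 0.6  0.43 0.22 0.07 0.   0.   0.   0.   0.   0.   0.
 0.   0.  ]
kf+20 final-6pi -0.328 speeds [0.72 0.73 0.7  0.57 0.38 0.14 0.   0.   0.   0.   0.   0.   0.   0.
 0.   0.  ]
kf-20 final-6pi -0.254 speeds [0.72 0.73 0.71 0.63 0.49 0.31 0.17 0.06 0.   0.   0.   0.   0.   0.
 0.   0.  ]
f+20 final-6pi -0.331 speeds [0.72 0.71 0.67 0.55 0.38 0.16 0.01 0.   0.   0.   0.   0.   0.   0.
 0.   0.  ]
f-20 final-6pi -0.263 speeds [0.72 0.75 0.74 0.6
[... 1564 characters left out ...]
0.38 0.16 0.01 0.   0.   0.   0.
 0.   0.  ]
f-20 final-6pi 0.056 speeds [0.72 0.75 0.78 0.8  0.82 0.79 0.68 0.51 0.3  0.14 0.03 0.   0.   0.
 0.   0.  ]
5
fit final-6pi 0.092 speeds [0.72 0.73 0.75 0.76 0.77 0.77 0.73 0.62 0.45 0.23 0.08 0.   0.   0.
 0.   0.  ]
kf+20 final-6pi 0.06 speeds [0.72 0.73 0.75 0.76 0.76 0.77 0.72 0.59 0.39 0.15 0.   0.   0.   0.
 0.   0.  ]
kf-20 final-6pi 0.142 speeds [0.72 0.73 0.75 0.76 0.77 0.78 0.75 0.65 0.51 0.33 0.18 0.07 0.   0.
 0.   0.  ]
f+20 final-6pi 0.026 speeds [0.72 0.71 0.71 0.71 0.71 0.71 0.67 0.55 0.38 0.16 0.01 0.   0.   0.
 0.   0.  ]
f-20 final-6pi 0.163 speeds [0.72 0.75 0.78 0.8  0.82 0.83 0.79 0.68 0.51 0.3  0.15 0.03 0.   0.
 0.   0.  ]
```

```bash
python3 plan.py 4x1.4 1.2 .8 .4
```

```text
7 [[255, [0.19, 0.14, 0], 0], [255, [0.2, 0.09, 0], 0], [255, [0.22, 0.07, 0], 0], [255, [0.22, 0.02, 0], 0], [255, [0.2, -0.01, 0], 0], [255, [0.13, -0.02, 0], 0], [255, [0.06, -0.02, 0], 0]]
{'a': 28.556339377718885, 'p': [0.5166000000000001, 0.002899999999999973]}
```

Request:
apply_moves --plan '[[255,[0.19,0.14,0],0],[255,[0.2,0.09,0],0],[255,[0.22,0.07,0],0],[255,[0.22,0.02,0],0],[255,[0.2,-0.01,0],0],[255,[0.13,-0.02,0],0],[255,[0.06,-0.02,0],0],[255,[0,0,0],0],[255,[0,0,0],0],[255,[0,0,0],0],[255,[0,0,0],0],[255,[0,0,0],0]]'

```text
time_s: 22.15
tcp_pos: [0.5164, 0.0036, 0.1215]
eef_rot: [179.9, -0.0, -90.0]
contact_force: [-5.4, -1.8, 4.2]
gripper_width: 0.0274
```

```bash
python3 snap.py a8 scene wrist;python3 ptr.py a8
```

```text
22.25 [0.5164 0.0036 0.1215] [-4.93 -1.65  4.26] w 0.0273 ang -164.2 r 0.064
scene 22.15 runs: 0-4 c=1.7deg=0.030; 118-132 c=124.9deg=2.180; 357-359 c=358.4deg=6.255; 
wrist 22.2 runs: 114-117 c=115.8deg=2.022;
```

View pics/a8.png

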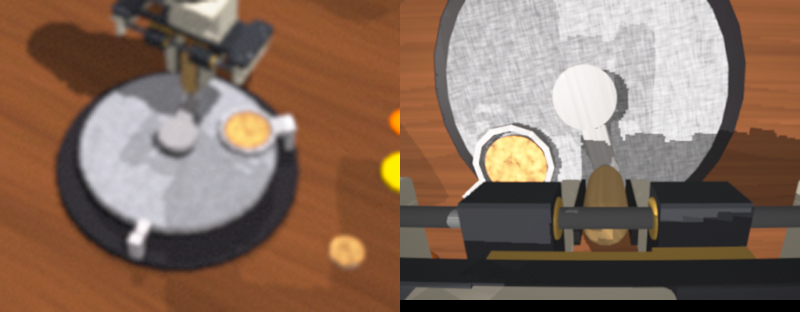

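Request:
apply_moves --plan '[[255,[0,0,0],0],[255,[0,0,0],0],[255,[0,0,0],0],[150,[0,0,0],0],[100,[0,0,0],0],[50,[0,0,0],0],[0,[0,0,0],0],[0,[0,0,0],0],[0,[0,0,0],0],[0,[0,0,0],0],[0,[0,0,0],0]]'

```text
time_s: 23.62
tcp_pos: [0.517, 0.0035, 0.1216]
eef_rot: [-180.0, 0.0, -90.0]
contact_force: [-0.3, 0.8, -0.1]
gripper_width: 0.0873
```

```bash
python3 snap.py a9 scene wrist;python3 ptr.py a9
```

```text
23.725 [0.517  0.0035 0.1216] [ 0.37 -0.42 -0.16] w 0.0873 ang -164.0 r 0.0634
scene 23.625 runs: 0-4 c=1.7deg=0.030; 118-132 c=124.9deg=2.181; 163-164 c=163.5deg=2.854; 357-359 c=358.4deg=6.255; 
wrist 23.675 runs: 114-116 c=115.1deg=2.010; 119-127 c=123.1deg=2.149; 145-154 c=149.4deg=2.608;
```

View pics/a9.png

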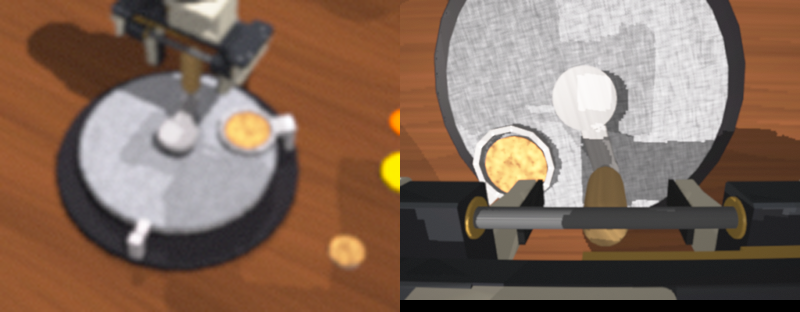

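Released, and the pointer is still at the mark. Next I lift straight up.

Request:
apply_moves --plan '[[0,[0,0,-0.5],0],[0,[0,0,-0.7],0],[0,[0,0,-0.7],0],[0,[0,0,-0.5],0],[0,[0,0,0],0],[0,[0,0,0],0],[0,[0,0,0],0],[0,[0,0,0],0],[0,[0,0,0],0],[0,[0,0,0],0]]'

```text
time_s: 24.98
tcp_pos: [0.517, 0.0035, 0.2414]
eef_rot: [180.0, -0.0, -90.0]
contact_force: [0.5, -0.5, 0.7]
gripper_width: 0.088
```

```bash
python3 snap.py b1 scene wrist;python3 ptr.py b1
```

```text
25.075 [0.517  0.0035 0.2415] [0.13 0.3  0.97] w 0.0873 ang -164.0 r 0.0634
scene 24.975 runs: 0-4 c=1.7deg=0.030; 118-132 c=124.9deg=2.181; 357-359 c=358.4deg=6.255; 
wrist 25.025 runs: 115-126 c=120.5deg=2.103;
```

View pics/b1.png

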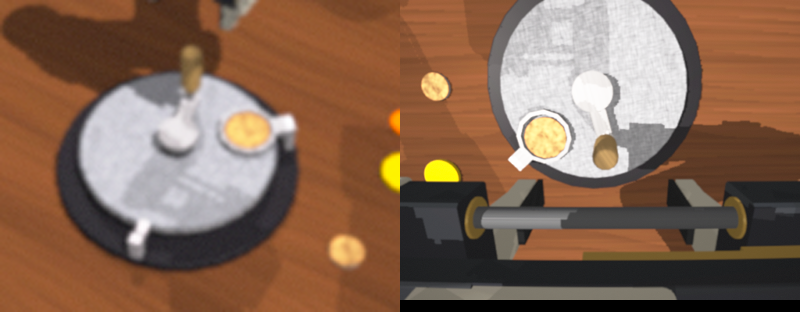

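The gripper is clear of the handle. The pointer is lined up with the mark post (scene crop (138,230)), and the coaster is in its ring (247,130). I am handing in.

```bash
python3 -c "
from plant import close_job
print(close_job())"
```

```text
the job is handed in; nothing more can be done
None
```

The job is handed in at about 25 s of the 67 s allowed. My checks show the buffing run and the stop at the mark went as planned.

- **Run:** I gripped the handle and worked the crank up to 1.95 rad/s. Pointer fixes from the camera before and after a 7.5 s stretch, in which I took no pictures, give a mean wheel speed of 1.24 rad/s. The wheel's speed was not measured instant by instant. The fitted model puts it at about 1.23 to 1.25 rad/s once settled in that stretch, with brief dips to about 1.08 rad/s while pictures were taken outside it.
- **Stop:** I slowed the wheel to about 0.75 rad/s, then ramped the crank down so that the wheel stopped after three turns. The last pictures show the pointer about 1° from the mark (roughly 2 mm). It did not move through the release or the lift.
- **Last checks:** The coaster is in its ring and the gripper is open, about 12 cm above its grip height on the handle. The contact force reads about 0. I did not measure the bystanders again, but the arm stayed away from them.
- **Disagreements:**
  - One pointer fix was unusable because the gripper hid the pointer.
  - The early model readings were about 0.1 rad off before I refitted it.
  - The handle showed side forces of up to about 13 N, probably from a centre error of about 1 mm.

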